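Fit the camera onto the microscope head's photo tube

TASK

Fit the small box-shaped camera onto the microscope head: slide it along its keyhole slot to the wide end, lift it out of the wooden rack, and push its sleeve gently down over the upright photo tube until it sits fully home on the black collar, then let go. Leave the round eyepiece hanging in the rack, and leave the jar and the mouse where they are.

Things in the scene. Friction and masses are not known exactly. Their poses are not given: they have to be found in the camera images.
- camera: loose camera on a sleeve, 0.16-0.28 kg, 98 mm tall, hanging upright in a rack slot. Origin: centre of the sleeve's open mouth (bottom), z up. Upwards: aluminium sleeve, outside 42 mm dia, bore 32 mm dia and 32 deep, closed top at 42 mm; neck 20 mm dia to 58 mm; black box 38 x 38 mm, faces square to x and y, to 98 mm. The box's underside rests on the rack's deck; any yaw
- rack: fixed plywood rack 122 (x) by 230 mm (y). Origin on the table midway between its two keyhole slots, z up. Deck 8 mm thick, top at 80 mm. Slots run along x at y = +55 and -55 mm: wide octagonal end 50 mm across, centred at x = -25 mm; narrow part 22 mm wide, x = 0 to 32 mm, too narrow for a sleeve to lift through. Parts start at x = 12 to 20 mm, origin 22 mm above the table
- wide_left (a point): centre of the wide end of the slot at rack y = +55 mm, at deck-top height; axes as the rack
- wide_right (a point): centre of the wide end of the slot at rack y = -55 mm, at deck-top height; axes as the rack
- microscope_head: microscope head, cream body 110 x 92 mm, in a fixed steel cradle. Origin on the table under the photo tube's axis, z up. Two black eyepiece tubes slant up towards its -x, to 105 mm out and 125 mm high. On top a black collar 52 mm dia, flat top at 105 mm, and on it the upright aluminium photo tube (spigot) 30 mm dia, 27 mm tall (to 132 mm), tip chamfered
- shoulder (a point): centre of the flat top of the black collar, at the foot of the photo tube, on its axis; z up. With the camera fully home its origin coincides with this point.
- eyepiece: round black eyepiece on a similar aluminium sleeve, about 160 g, 94 mm tall, hanging in the other slot of the rack; origin at the centre of the sleeve's mouth, z up. Bystander.
- specimen_jar: small closed clear jar, 44 mm diameter, 55 mm tall, origin under its centre. Bystander.
- mouse: black computer mouse, 100 x 58 x 31 mm, origin under its centre. Bystander.
Things that resemble listed ones, but are neither listed nor needed, are in the scene too. What is shaped like the camera but green or red is not meant.

How it is judged:
On the way, in this order (a step that is already met when the one before it is completed fails the run):
1. the camera, its neck still in the slot, has been slid to the wide end (x of camera in the frame of rack below -0.018 m and height (world z) of camera below 0.045 m), for 0.04 s.
2. the camera has been lifted out, its sleeve above the deck (height (world z) of camera above 0.085 m), for 0.1 s.
At the end, for the whole second after the job is handed in: The camera's sleeve is over the photo tube and rests on the collar: its mouth within 2 mm of the collar's top and 3 mm of the axis, upright within 3 degrees, at rest and released; the eyepiece, jar and mouse are within 30 mm of where they started (horizontal distance between camera and shoulder below 0.003 m and z of camera in the frame of shoulder between -0.003 and 0.002 m and angle between the z axis of camera and the z axis of shoulder, either way round below 0.05 rad and linear speed of camera below 0.01 m/s and distance of each of eyepiece, specimen_jar, mouse from where it was at the start of the episode below 0.03 m); the robot touches nothing.
It fails at once if the camera is rammed onto the microscope head (more than 45 N), or dropped onto the photo tube (faster than 0.25 m/s within 30 mm of the collar) (contact force between camera and microscope_head above 45 N or (distance between camera and shoulder below 0.03 m and linear speed of camera above 0.25 m/s)).
It fails at once if the eyepiece, jar or mouse is moved by more than 30 mm (distance of any of eyepiece, specimen_jar, mouse from where it was at the start of the episode above 0.03 m).
It also fails if it takes over 45 s, if anything falls off the work surface, if the arm or the gripper's body presses on something with over 40 N, if the wrist force passes 120 N, or if a joint passes its speed limit or range.

ROBOT

A 6-joint arm with a two-finger parallel gripper is mounted at the origin on the work surface. World frame = base frame: x ahead of the robot, y to its left, z up, the work surface at z = 0. Lengths are in m, angles in rad, forces in N, time in s.
With the tool pointing down it reaches from about 0.3 to 0.75 m from the base axis. Payload 8.5 kg.
Tool frame: the origin (TCP) lies midway between the tips of the shut fingers; the grasp point (between the pads) lies 19 mm behind it; z points along the fingers, y is the line along which they close (so a half turn about z gives the same grasp; the last joint's range is limited). The gripper opens to 88 mm and grips with 3 to 60 N. Pads are 18 mm wide; open, the fingers measure 123 mm over their backs; the gripper's body (75 mm by 187 mm) begins 45 mm behind the grasp point.
Start: joints at [0.913, 0.381, 1.297, -0, 1.464, -0.215], TCP at [0.236, 0.497, 0.239] pointing down, gripper open.
Joint ranges: [-3.11, 3.11], [-0.89, 2.33], [0.22, 2.48], [-1.42, 4.56], [0.17, 2.85], [-2.88, 2.88]. Speed limits (rad/s): [2.39, 2.39, 3.14, 3.14, 3.14, 3.14].

INTERFACE

Orientations are given as a unit quaternion [x, y, z, w].
In Python, from station import r, eyes gives the robot as it stands.
- The arm moves only by the tool jog_arm, never from a script. Its argument "motion" is a list of rows, each an object of numbers: "grip": the opening in per cent of the stroke, from 0 (shut) to 100 (fully open); "x", "y", "z": the shift along the tool's x, y, z in m; "rx", "ry", "rz": the turn, a rotation vector about the tool's x, y, z in degrees. In form: [{"grip": .., "x": .., "y": .., "z": .., "rx": .., "ry": .., "rz": ..}, ...]. A call has 1 to 10 rows; each row shifts and turns the commanded pose from where the row before left it, along the tool's axes as they then stand; what a row does not reach is not made up. A row lasts 1/12 s, in which the tool goes at most 41.7 mm and 7.16 degrees, less where a joint would pass 70% of its speed; a pose out of reach is approached as far as the arm can. A call with a gripper value outside its range is refused whole. The fingers move at their own pace and stop on an object; the grip force is fixed at half the most. Time passes only in rows, so rows that do not move let the fingers close. It gives the time, the measured TCP pose, the force, the opening and the grip force at its end, in the units of the state.
- r.sense(): the state, without advancing time (a new reading comes with each control period).
- eyes.camera(name): name is "scene" or "top" or "wrist"; returns the picture (384x512x3 uint8, red, green, blue); there is no depth.
- eyes.camera_model(name): a dict with "K" (3x3 intrinsics, pixels), "R" (3x3) and "t" (3): a world point X has camera coordinates R X + t; the wrist camera has in their place "hand_eye" (4x4, takes a point from camera to tool coordinates, whose origin is the TCP and whose axes are the flange's). Camera axes: x right, y down, z forward; pixel columns grow to the right and rows downward; lengths in m; the calibration is good to about 2 mm. A picture is of the moment at which its call begins: read the wrist's pose just before it. camera_model takes no time and is no camera call.
- r.close_job(): hands the job in; it is judged then, once.
The state is a dict: "t": time; "joint_positions": joint angles; "dq": joint speeds; "joint_torque": joint torques, N m; "position": TCP position; "eef_rot": TCP orientation; "ft_force": force on the tool from outside, world axes, zero at the start; "ft_torque": the same for the moment, N m; "width": opening from 0.0 (shut) to 1.0 (fully open); "grip_force": force on a finger pad.
Only numpy, scipy, OpenCV 4.12 (cv2) and the standard library are available. Lean on these libraries where they do the work, as an engineer would, in place of code of your own. Each camera call takes 0.05 s, during which the arm holds its last target. There are 200 camera calls.

## Working session

There is one attempt and no reset: what is moved stays moved. The work goes in short steps, Python scripts to look and compute and a tool call to move; the robot and the scene stay as the last step left them, time stands still between calls to the robot, and variables do not carry over. Pictures are saved under pics/ and viewed, at most 10 in all, crops included, and the job is handed in when it is done.

Besides the shell and the picture viewer there is one more tool, called after "Emit:" by a JSON object that holds its "name" and its "arguments", one argument or row to a line. jog_arm: Moves the arm, as the interface text tells. Its arguments: {"type":"object","properties":{"motion":{"type":"array"}},"required":["motion"]}

```bash
mkdir -p pics
python3 - <<'E'
from station import r, eyes
import cv2,numpy as np
s=r.sense(); print(s)
a=eyes.camera("scene"); b=eyes.camera("top")
for n in("scene","top","wrist"):
    print(n,eyes.camera_model(n))
cv2.imwrite("pics/scene.png",a[:,:,::-1]);cv2.imwrite("pics/top.png",b[:,:,::-1])
E
```

```text
{'t': 0.0, 'joint_positions': array([ 9.12712735e-01,  3.81199228e-01,  1.29826963e+00,  1.89958859e-05,
        1.46356371e+00, -2.15301336e-01]), 'dq': array([ 2.03879945e-03,  8.74238524e-04, -1.02092928e-03, -1.90388831e-05,
       -2.72893577e-03,  1.30980902e-03]), 'joint_torque': array([ 1.51501197e-03, -4.37914968e+01, -2.24560672e+01,  7.13672605e-02,
        3.51560244e-02, -1.08955096e-04]), 'position': array([0.23547586, 0.49673689, 0.23813303]), 'eef_rot': array([ 2.19587951e-01,  9.75592442e-01, -6.48399223e-04, -3.13058436e-04]), 'ft_force': array([ 0.09564355, -0.06736279,  0.01681268]), 'ft_torque': array([-0.02890711, -0.03290626, -0.00511161]), 'grip_force': 0.0, 'width': 1.000317867866773}
scene {'K': array([[395.3037034 ,   0.        , 254.55357264],
       [  0.        , 395.3037034 , 189.33341705],
       [  0.        ,   0.        ,   1.        ]]), 'R': array([[ 0.60016819,  0.79978011, -0.01224419],
       [ 0.47489956, -0.36860662, -0.79912425],
       [-0.64363697,  0.47379419, -0.60104119]]), 't': array([-0.40970535, -0.19760839,  1.32356186])}
top {'K': 
[... 176 characters left out ...]
94 , -0.99949207, -0.01907481],
       [-0.99106149,  0.02780413, -0.13047625],
       [ 0.13094033,  0.01557333, -0.99126793]]), 't': array([0.0499556 , 0.64803699, 1.10348225])}
wrist {'K': array([[271.39528758,   0.        , 254.24559475],
       [  0.        , 271.39528758, 186.58602497],
       [  0.        ,   0.        ,   1.        ]]), 'hand_eye': array([[ 2.92621514e-04, -9.52764960e-01, -3.03708487e-01,
         7.91304251e-02],
       [ 9.99999921e-01,  3.60889377e-04, -1.68652719e-04,
        -2.01643229e-03],
       [ 2.70291567e-04, -3.03708413e-01,  9.52764990e-01,
        -1.45694483e-01],
       [ 0.00000000e+00,  0.00000000e+00,  0.00000000e+00,
         1.00000000e+00]])}
```

View pics/scene.png

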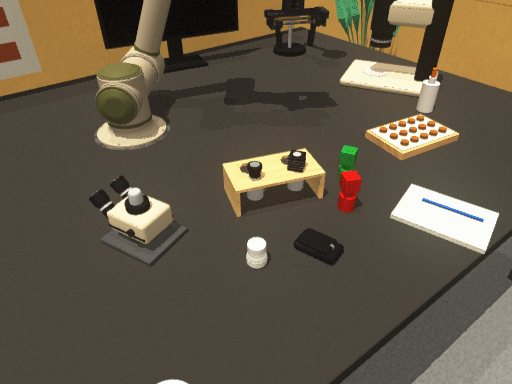

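View pics/top.png

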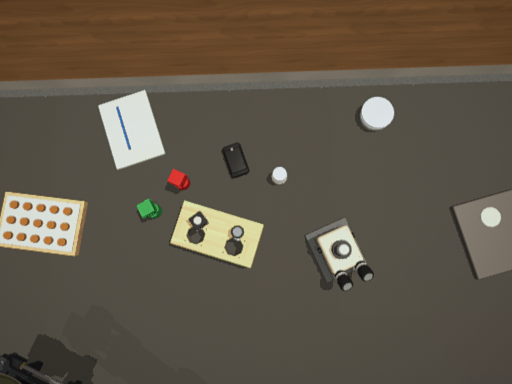

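Scene view: the rack is at (273,178), with the black box at (297,160) and the round eyepiece at (255,170); the microscope head is at (140,215). In the top view these are the rack at (217,235), box at (198,220), eyepiece at (237,232) and photo tube at (343,250).

Candidates in the top view are black (198,220), green (147,209) and red (178,180). Only the black box fits, since it hangs in the rack. I'll confirm it in a crop and measure.

```bash
cat > h.py <<'E'
import cv2,numpy as np
from scipy.spatial.transform import Rotation as Ro
from station import r,eyes
def cam(n,s=None):
    m=eyes.camera_model(n);K=m["K"]
    if n!="wrist": return K,m["R"],m["t"]
    T=np.eye(4);T[:3,:3]=Ro.from_quat(s["eef_rot"]).as_matrix();T[:3,3]=s["position"]
    C=np.linalg.inv(T@m["hand_eye"]);return K,C[:3,:3],C[:3,3]
def ray(c,uv,z):
    K,R,t=c;o=-R.T@t;d=R.T@np.linalg.inv(K)@[uv[0],uv[1],1.]
    return o+d*(z-o[2])/d[2]
def proj(c,X):
    K,R,t=c;p=K@(R@np.asarray(X)+t);return p[:2]/p[2]
E
python3 - <<'E'
from h import *
b=cv2.imread("pics/top.png");c=cam("top")
hsv=cv2.cvtColor(b,cv2.COLOR_BGR2HSV)
m=cv2.inRange(hsv,(18,60,110),(35,255,255)); m[:,:165]=0;m[:,270:]=0;m[:195]=0;m[275:]=0
m=cv2.morphologyEx(m,cv2.MORPH_CLOSE,np.ones((3,3)))
pts=cv2.findNonZero(m)
rc=cv2.minAreaRect(pts);print(rc)
P=np.array([ray(c,p,.08) for p in cv2.boxPoints(rc)]);print(P.round(3),P.mean(0))
print(np.linalg.norm(np.diff(P,axis=0),axis=1))
for n,uv,z in(("box",(198,220),.12),("eyep",(237,232),.115),("w1",(195,236),.08),("w2",(234,247),.08),("tube",(343,250),.132)):print(n,ray(c,uv,z).round(3))
cv2.imwrite("pics/crop.png",np.hstack([cv2.resize(b[190:290,165:265],(400,400),interpolation=2),cv2.resize(b[205:305,290:390],(400,400),interpolation=2)]))
E
```

```text
((216.8270263671875, 233.56216430664062), (85.13786315917969, 46.31853103637695), 17.10272979736328)
[[0.528 0.283 0.08 ]
 [0.65  0.245 0.08 ]
 [0.574 0.021 0.08 ]
 [0.455 0.061 0.08 ]] [0.55167829 0.15225295 0.08      ]
[0.12727193 0.23701885 0.12571693]
box [0.586 0.197 0.12 ]
eyep [0.552 0.094 0.115]
w1 [0.546 0.212 0.08 ]
w2 [0.513 0.105 0.08 ]
tube [ 0.498 -0.182  0.132]
```

View pics/crop.png

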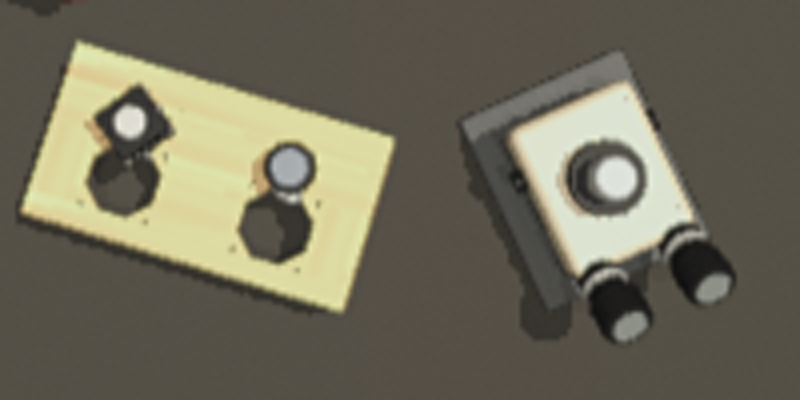

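The crop confirms it: the black square box with the white cap, at about (197,220), is in the left slot next to the wide octagon at (195,236). The round eyepiece is at (237,232). The sizes and slot geometry check out: rack yaw is about -18° and the box is at about x +18 mm in its slot. I'll move above the box and turn to its yaw.

Emit:
{"name": "jog_arm", "arguments": {
  "motion": [
    {"x": -0.037,"y": -0.01},
    {"x": -0.037,"y": -0.01},
    {"x": -0.037,"y": -0.01},
    {"x": -0.037,"y": -0.01},
    {"x": -0.037,"y": -0.01},
    {"x": -0.037,"y": -0.01},
    {"x": -0.037,"y": -0.01},
    {"x": -0.037,"y": -0.01},
    {"x": -0.037,"y": -0.01},
    {"x": -0.037,"y": -0.01}
  ]
}}

```text
invalid input
```

Emit:
{"name": "jog_arm", "arguments": {
  "motion": [
    {"x": -0.037,"y": -0.01},
    {"x": -0.037,"y": -0.011},
    {"rz": 6.25},
    {"rz": 6.25},
    {"rz": 6.25},
    {"rz": 6.25},
    {},
    {},
    {}
  ]
}}

```text
invalid input
```

Run:
```python
from h import *
s=r.sense();a=eyes.camera("wrist")[:,:,::-1].copy();cv2.imwrite("pics/w1.png",a)
np.savez("w1.npz",p=s["position"],q=s["eef_rot"])
c=cam("wrist",s);print(s["position"],Ro.from_quat(s["eef_rot"]).as_matrix().round(3))
for X in((.586,.197,.12),(.552,.094,.116),(.545,.212,.08)):print(proj(c,X))
```

```text
[0.23551686 0.49675711 0.2381999 ] [[-0.904  0.428 -0.001]
 [ 0.428  0.904 -0.001]
 [ 0.    -0.001 -1.   ]]
[175.87582081 463.66912272]
[107.61839336 465.8008923 ]
[177.90567231 414.44451278]
```

View pics/w1.png

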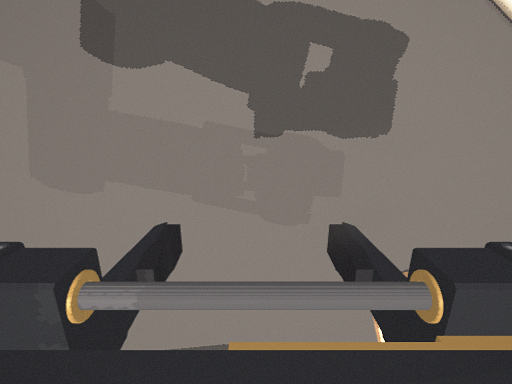

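The moves were refused, so this picture shows only bare table from the start pose, with the fingertips at (175,235) and (335,235). I'll give every field in each row.

Emit:
{"name": "jog_arm", "arguments": {
  "motion": [
    {"grip": 100,"x": -0.037,"y": -0.01,"z": 0,"rx": 0,"ry": 0,"rz": 0},
    {"grip": 100,"x": -0.037,"y": -0.01,"z": 0,"rx": 0,"ry": 0,"rz": 0},
    {"grip": 100,"x": -0.037,"y": -0.01,"z": 0,"rx": 0,"ry": 0,"rz": 0},
    {"grip": 100,"x": -0.037,"y": -0.01,"z": 0,"rx": 0,"ry": 0,"rz": 0},
    {"grip": 100,"x": -0.037,"y": -0.01,"z": 0,"rx": 0,"ry": 0,"rz": 0},
    {"grip": 100,"x": -0.037,"y": -0.01,"z": 0,"rx": 0,"ry": 0,"rz": 0},
    {"grip": 100,"x": -0.037,"y": -0.01,"z": 0,"rx": 0,"ry": 0,"rz": 0},
    {"grip": 100,"x": -0.037,"y": -0.01,"z": 0,"rx": 0,"ry": 0,"rz": 0},
    {"grip": 100,"x": -0.037,"y": -0.01,"z": 0,"rx": 0,"ry": 0,"rz": 0},
    {"grip": 100,"x": -0.037,"y": -0.01,"z": 0,"rx": 0,"ry": 0,"rz": 0}
  ]
}}

```text
t: 0.98
position: [0.5282, 0.2465, 0.2386]
eef_rot: [0.22, 0.976, -0.0, -0.0]
ft_force: [-0.1, 0.9, -0.4]
width: 1.002
grip_force: 0.0
```

Emit:
{"name": "jog_arm", "arguments": {
  "motion": [
    {"grip": 100,"x": -0.037,"y": -0.01,"z": 0,"rx": 0,"ry": 0,"rz": 0},
    {"grip": 100,"x": -0.037,"y": -0.011,"z": 0,"rx": 0,"ry": 0,"rz": 0},
    {"grip": 100,"x": 0,"y": 0,"z": 0,"rx": 0,"ry": 0,"rz": 6.25},
    {"grip": 100,"x": 0,"y": 0,"z": 0,"rx": 0,"ry": 0,"rz": 6.25},
    {"grip": 100,"x": 0,"y": 0,"z": 0,"rx": 0,"ry": 0,"rz": 6.25},
    {"grip": 100,"x": 0,"y": 0,"z": 0,"rx": 0,"ry": 0,"rz": 6.25},
    {"grip": 100,"x": 0,"y": 0,"z": 0,"rx": 0,"ry": 0,"rz": 0},
    {"grip": 100,"x": 0,"y": 0,"z": 0,"rx": 0,"ry": 0,"rz": 0},
    {"grip": 100,"x": 0,"y": 0,"z": 0,"rx": 0,"ry": 0,"rz": 0}
  ]
}}

```text
t: 1.73
position: [0.5849, 0.1974, 0.2386]
eef_rot: [0.424, 0.906, -0.0, -0.0]
ft_force: [0.8, -0.1, 0.0]
width: 0.998
grip_force: 0.0
```

Run:
```python
from h import *
s=r.sense();a=eyes.camera("wrist")[:,:,::-1].copy();cv2.imwrite("pics/w2.png",a)
np.savez("w2.npz",p=s["position"],q=s["eef_rot"])
c=cam("wrist",s);print(s["position"],Ro.from_quat(s["eef_rot"]).as_matrix().round(3))
for X in((.586,.197,.12),(.552,.094,.116),(.545,.212,.08)):print(proj(c,X))
```

```text
[0.58490669 0.19738068 0.23860496] [[-0.64   0.768 -0.   ]
 [ 0.768  0.64  -0.   ]
 [ 0.    -0.    -1.   ]]
[256.8386616  181.88454498]
[172.5533344  230.98763396]
[236.99740443 139.11055432]
```

View pics/w2.png

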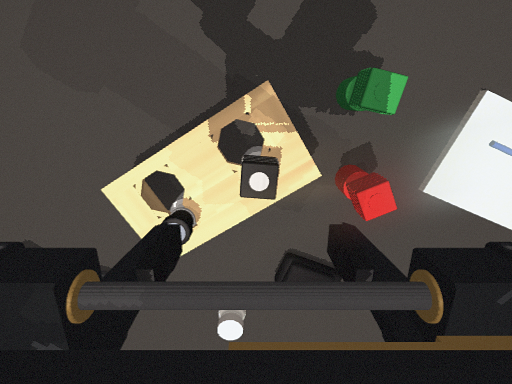

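The wrist view shows the rack with the black box at (259,180) and its white cap at (259,181). The wide left octagon is at (240,142), the eyepiece at (178,225), green at (378,92) and red at (368,195). The prediction agrees to within 3 px; next I'll refine the centre and yaw.

Run:
```python
from h import *
d=np.load("w2.npz");s={"position":d["p"],"eef_rot":d["q"]};c=cam("wrist",s)
a=cv2.imread("pics/w2.png");T=Ro.from_quat(d["q"]).as_matrix()
hsv=cv2.cvtColor(a,cv2.COLOR_BGR2HSV)
w=cv2.inRange(hsv,(0,0,180),(180,60,255));n,l,st,ce=cv2.connectedComponentsWithStats(w)
for i in range(1,n):
    if st[i,4]>60 and 220<ce[i][0]<300 and 150<ce[i][1]<215: print("cap",ce[i],st[i,4]); X=ray(c,ce[i],.12);print(X,"tool shift",T.T@(X-d["p"]))
print("V rows",hsv[150:204:3,250,2]); 
g=hsv[:,:,2]; print("row175",g[175,232:286]);print("row190",g[190,232:286])
wood=cv2.inRange(hsv,(12,50,90),(35,255,255));box=cv2.bitwise_not(wood);
for v in(170,175,180,185,190,195):
    f=np.flatnonzero(wood[v,:259]);e=np.flatnonzero(wood[v,259:]);print(v,f.max(),e.min()+259)
for u in(246,251,256,261,266,271,275):
    e=np.flatnonzero(wood[181:,u]);print(u,e.min()+181)
# octagon
k=((g<75)&(wood==0)).astype(np.uint8)
for u,v in((240,135),):
    print("oct rows",[(x,wood[x,240]) for x in range(112,168,3)])
hull=[]
for v in(125,130,135,140,145):
    f=np.flatnonzero(wood[v,:240]);e=np.flatnonzero(wood[v,240:]);print("oct",v,f.max(),e.min()+240)
for q in((378,92),(345,92),(368,195)): print(q,ray(c,q,.09).round(3))
```

```text
cap [258.72413793 181.14482759] 290
[0.58696653 0.1988275  0.12      ] tool shift [-0.00022577  0.00254623  0.11860413]
V rows [ 98 109  50  40  24  71  70  68  62 172 250 251 155  70  78  81 252 242]
row175 [242 241 243 243 242 242 243 247 241  24  55  71  71  70  63  63  68  65
  73 166 251 248 243 243 242 241 241 239 243 242 242 240 241 239 192  48
  56  60  63  61  60  63  60  61  55  36 153 253 244 243 242 243 241 241]
row190 [243 243 243 243 243 243 246 240  54  62  79  79  76  78  78  77  74  74
  71  74  74  77 100 165 227 229 251 255 248 209 156  90  72  65  72  73
  75  76  75  70  73  73  72  54 147 251 242 240 240 241 241 242 241 242]
170 241 279
175 240 278
180 240 277
185 240 277
190 239 276
195 239 275
246 197
251 198
256 198
261 199
266 199
271 199
275 195
oct rows [(112, np.uint8(255)), (115, np.uint8(255)), (118, np.uint8(255)), (121, np.uint8(0)), (124, np.uint8(0)), (127, np.uint8(0)), (130, np.uint8(0)), (133, np.uint8(0)), (136, np.uint8(0)), (139, np.uint8(0)), (142, np.uint8(0)), (145, np.uint8(0)), (148, np.uint8(0)), (151, np.uint8(0)), (154, np.uint8(0)), (157, np.uint8(0)), (160, np.uint8(0)), (163, np.uint8(0)), (166, np.uint8(255))]
oct 125 226 255
oct 130 220 259
oct 135 219 261
oct 140 218 264
oct 145 217 262
(378, 92) [0.626 0.343 0.09 ]
(345, 92) [0.6   0.322 0.09 ]
(368, 195) [0.7  0.26 0.09]
```

Emit:
{"name": "jog_arm", "arguments": {
  "motion": [
    {"grip": 100,"x": 0,"y": 0.0025,"z": 0.03,"rx": 0,"ry": 0,"rz": 5},
    {"grip": 100,"x": 0,"y": 0,"z": 0.03,"rx": 0,"ry": 0,"rz": 0},
    {"grip": 100,"x": 0,"y": 0,"z": 0.03,"rx": 0,"ry": 0,"rz": 0},
    {"grip": 100,"x": 0,"y": 0,"z": 0.03,"rx": 0,"ry": 0,"rz": 0},
    {"grip": 100,"x": 0,"y": 0,"z": 0.02,"rx": 0,"ry": 0,"rz": 0},
    {"grip": 100,"x": 0,"y": 0,"z": 0.01,"rx": 0,"ry": 0,"rz": 0},
    {"grip": 100,"x": 0,"y": 0,"z": 0,"rx": 0,"ry": 0,"rz": 0}
  ]
}}

```text
t: 2.37
position: [0.5861, 0.1989, 0.0868]
eef_rot: [0.464, 0.886, -0.001, -0.002]
ft_force: [-0.0, -0.9, -0.2]
width: 1.0
grip_force: 0.0
```

Emit:
{"name": "jog_arm", "arguments": {
  "motion": [
    {"grip": 60,"x": 0,"y": 0,"z": 0,"rx": 0,"ry": 0,"rz": 0},
    {"grip": 50,"x": 0,"y": 0,"z": 0,"rx": 0,"ry": 0,"rz": 0},
    {"grip": 40,"x": 0,"y": 0,"z": 0,"rx": 0,"ry": 0,"rz": 0},
    {"grip": 30,"x": 0,"y": 0,"z": 0,"rx": 0,"ry": 0,"rz": 0},
    {"grip": 30,"x": 0,"y": 0,"z": 0,"rx": 0,"ry": 0,"rz": 0},
    {"grip": 30,"x": 0,"y": 0,"z": 0,"rx": 0,"ry": 0,"rz": 0},
    {"grip": 30,"x": 0,"y": 0,"z": 0,"rx": 0,"ry": 0,"rz": 0},
    {"grip": 30,"x": 0,"y": 0,"z": 0,"rx": 0,"ry": 0,"rz": 0}
  ]
}}

```text
t: 3.03
position: [0.5872, 0.1991, 0.089]
eef_rot: [0.465, 0.885, 0.0, 0.0]
ft_force: [2.0, 2.6, -1.4]
width: 0.43
grip_force: 30.0
```

Gripped: the opening is 0.43, which is 38 mm, the box width. I'll raise it 2 mm and slide it 41 mm to the wide end.

Emit:
{"name": "jog_arm", "arguments": {
  "motion": [
    {"grip": 30,"x": 0,"y": 0,"z": -0.002,"rx": 0,"ry": 0,"rz": 0},
    {"grip": 30,"x": 0,"y": 0,"z": 0,"rx": 0,"ry": 0,"rz": 0},
    {"grip": 30,"x": 0.0054,"y": -0.0041,"z": 0,"rx": 0,"ry": 0,"rz": 0},
    {"grip": 30,"x": 0.0054,"y": -0.0041,"z": 0,"rx": 0,"ry": 0,"rz": 0},
    {"grip": 30,"x": 0.0054,"y": -0.0041,"z": 0,"rx": 0,"ry": 0,"rz": 0},
    {"grip": 30,"x": 0.0054,"y": -0.0041,"z": 0,"rx": 0,"ry": 0,"rz": 0},
    {"grip": 30,"x": 0.0054,"y": -0.0041,"z": 0,"rx": 0,"ry": 0,"rz": 0},
    {"grip": 30,"x": 0.0054,"y": -0.0041,"z": 0,"rx": 0,"ry": 0,"rz": 0},
    {"grip": 30,"x": 0,"y": 0,"z": 0,"rx": 0,"ry": 0,"rz": 0},
    {"grip": 30,"x": 0,"y": 0,"z": 0,"rx": 0,"ry": 0,"rz": 0}
  ]
}}

```text
t: 3.87
position: [0.5479, 0.2118, 0.0909]
eef_rot: [0.464, 0.886, -0.0, 0.0]
ft_force: [0.1, -0.2, -3.5]
width: 0.431
grip_force: 30.0
```

Run:
```python
from h import *
s=r.sense();print(s["position"],s["ft_force"],s["ft_torque"],s["grip_force"],s["width"])
a=eyes.camera("wrist")[:,:,::-1];b=eyes.camera("scene")[:,:,::-1];c=eyes.camera("top")[:,:,::-1]
cv2.imwrite("pics/w3.png",np.hstack([cv2.resize(a,(400,300)),cv2.resize(b[130:220,200:320],(400,300),interpolation=2)]))
cv2.imwrite("pics/top3.png",c)
```

```text
[0.54794612 0.21176975 0.09091774] [ 0.05412591 -0.19984688 -3.47177829] [-0.03070921  0.05425479  0.03977903] 29.99976962339133 0.43143396486034485
```

View pics/w3.png

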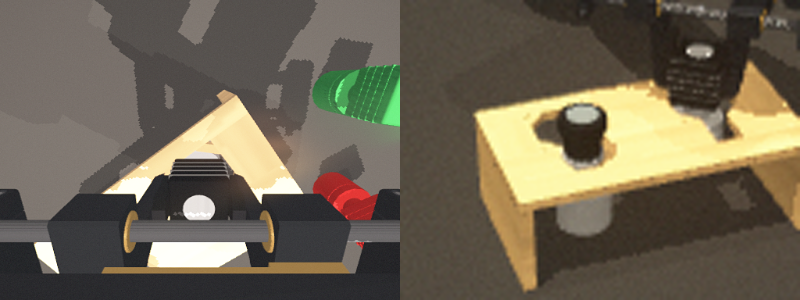

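The camera is now over the wide end with no side load; the enlarged scene view shows the neck at the octagon and the eyepiece untouched. I'll lift carefully past the deck.

Emit:
{"name": "jog_arm", "arguments": {
  "motion": [
    {"grip": 30,"x": 0,"y": 0,"z": -0.003,"rx": 0,"ry": 0,"rz": 0},
    {"grip": 30,"x": 0,"y": 0,"z": -0.003,"rx": 0,"ry": 0,"rz": 0},
    {"grip": 30,"x": 0,"y": 0,"z": -0.003,"rx": 0,"ry": 0,"rz": 0},
    {"grip": 30,"x": 0,"y": 0,"z": -0.003,"rx": 0,"ry": 0,"rz": 0},
    {"grip": 30,"x": 0,"y": 0,"z": 0,"rx": 0,"ry": 0,"rz": 0}
  ]
}}

```text
t: 4.43
position: [0.5486, 0.2117, 0.1036]
eef_rot: [0.465, 0.886, 0.0, 0.001]
ft_force: [0.1, -0.1, -1.6]
width: 0.423
grip_force: 30.0
```

Emit:
{"name": "jog_arm", "arguments": {
  "motion": [
    {"grip": 30,"x": 0,"y": 0,"z": -0.01,"rx": 0,"ry": 0,"rz": 0},
    {"grip": 30,"x": 0,"y": 0,"z": -0.014,"rx": 0,"ry": 0,"rz": 0},
    {"grip": 30,"x": 0,"y": 0,"z": -0.014,"rx": 0,"ry": 0,"rz": 0},
    {"grip": 30,"x": 0,"y": 0,"z": -0.014,"rx": 0,"ry": 0,"rz": 0},
    {"grip": 30,"x": 0,"y": 0,"z": -0.02,"rx": 0,"ry": 0,"rz": 0},
    {"grip": 30,"x": 0,"y": 0,"z": -0.02,"rx": 0,"ry": 0,"rz": 0},
    {"grip": 30,"x": 0,"y": 0,"z": -0.02,"rx": 0,"ry": 0,"rz": 0},
    {"grip": 30,"x": 0,"y": 0,"z": -0.02,"rx": 0,"ry": 0,"rz": 0},
    {"grip": 30,"x": 0,"y": 0,"z": 0,"rx": 0,"ry": 0,"rz": 0}
  ]
}}

```text
t: 5.18
position: [0.5493, 0.2119, 0.2393]
eef_rot: [0.465, 0.886, 0.002, 0.003]
ft_force: [0.1, 0.8, -1.9]
width: 0.433
grip_force: 30.0
```

Run:
```python
from h import *
b=cv2.imread("pics/top.png");c=cam("top")
sc=cv2.imread("pics/scene.png");cs=cam("scene")
# tube tip: bright low-saturation blob within dark collar
for nm,im,cc,(u0,v0) in(("top",b,c,(343,250)),("scene",sc,cs,(134,194))):
    h=cv2.cvtColor(im,cv2.COLOR_BGR2HSV)
    print(nm,h[v0-14:v0+15:1,u0,2].tolist()); print(h[v0,u0-16:u0+17,2].tolist())
    x=im[v0-25:v0+25,u0-25:u0+25]; 
    cv2.imwrite(f"/tmp/{nm}.png",cv2.resize(x,(400,400),interpolation=cv2.INTER_NEAREST))
cv2.imwrite("pics/tube.png",np.hstack([cv2.imread("/tmp/top.png"),cv2.imread("/tmp/scene.png")]))
```

```text
top [227, 227, 228, 204, 138, 89, 84, 102, 170, 221, 228, 227, 227, 227, 227, 227, 228, 221, 173, 108, 86, 82, 117, 213, 228, 227, 226, 227, 227]
[228, 227, 193, 189, 117, 39, 81, 49, 43, 59, 101, 124, 196, 228, 228, 227, 227, 227, 227, 228, 229, 220, 128, 87, 146, 228, 228, 227, 227, 227, 227, 220, 158]
scene [79, 82, 85, 80, 80, 82, 81, 139, 246, 247, 246, 247, 246, 245, 238, 207, 178, 164, 159, 158, 157, 154, 157, 156, 149, 113, 49, 46, 41]
[80, 59, 99, 177, 190, 194, 87, 42, 44, 121, 197, 223, 234, 242, 244, 242, 238, 234, 205, 193, 169, 149, 126, 117, 118, 128, 105, 79, 82, 81, 84, 84, 82]
```

View pics/tube.png

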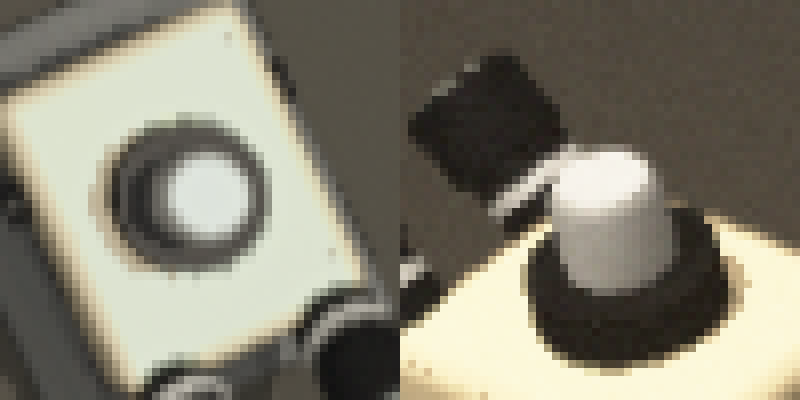

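Enlarged views: the tube's bright tip is at about (344.2,249.4) in the top view and (134.6,191.5) in the scene view, standing upright on the black collar. I'll cross-check the two rays and measure the held box's cap in the wrist image.

Run:
```python
from h import *
b=cv2.imread("pics/top.png");sc=cv2.imread("pics/scene.png")
def blob(im,lo,hi,box,smax=255):
    h=cv2.cvtColor(im,cv2.COLOR_BGR2HSV);m=cv2.inRange(h,(0,0,lo),(180,smax,hi));k=np.zeros_like(m);u0,v0,u1,v1=box;k[v0:v1,u0:u1]=m[v0:v1,u0:u1]
    n,l,st,ce=cv2.connectedComponentsWithStats(k);i=1+st[1:,4].argmax();return ce[i],st[i]
t=blob(b,160,255,(337,243,351,257));print(t,ray(cam("top"),t[0],.132))
t2=blob(sc,205,255,(127,186,143,203));print(t2,ray(cam("scene"),t2[0],.132),ray(cam("scene"),(134.6,191.5),.132))
s=r.sense();a=eyes.camera("wrist")[:,:,::-1].copy();cv2.imwrite("pics/w4.png",a)
T=Ro.from_quat(s["eef_rot"]).as_matrix();c=cam("wrist",s)
w=blob(a,150,255,(225,225,290,295),60);X=ray(c,w[0],s["position"][2]+.0314);print(w,"cap in tool",T.T@(X-s["position"]),s["position"])
```

```text
(array([343.55952381, 249.10714286]), array([339, 244,  10,  11,  84], dtype=int32)) [ 0.49976287 -0.18308257  0.132     ]
(array([132.98734177, 191.15189873]), array([127, 188,  13,   8,  79], dtype=int32)) [ 0.50356603 -0.18388551  0.132     ] [ 0.50681271 -0.18167708  0.132     ]
(array([250.48985959, 266.11700468]), array([235, 250,  39,  31, 641], dtype=int32)) cap in tool [ 0.0009362  -0.00376319 -0.03142943] [0.54932444 0.21188278 0.23929318]
```

Emit:
{"name": "jog_arm", "arguments": {
  "motion": [
    {"grip": 30,"x": -0.011,"y": -0.013,"z": 0,"rx": 0,"ry": 0,"rz": 0},
    {"grip": 30,"x": -0.024,"y": -0.029,"z": 0,"rx": 0,"ry": 0,"rz": 0},
    {"grip": 30,"x": -0.025,"y": -0.03,"z": 0,"rx": 0,"ry": 0,"rz": 0},
    {"grip": 30,"x": -0.025,"y": -0.03,"z": 0,"rx": 0,"ry": 0,"rz": 0},
    {"grip": 30,"x": -0.025,"y": -0.03,"z": 0,"rx": 0,"ry": 0,"rz": 0},
    {"grip": 30,"x": -0.025,"y": -0.03,"z": 0,"rx": 0,"ry": 0,"rz": 0},
    {"grip": 30,"x": -0.025,"y": -0.03,"z": 0,"rx": 0,"ry": 0,"rz": 0},
    {"grip": 30,"x": -0.025,"y": -0.03,"z": 0,"rx": 0,"ry": 0,"rz": 0},
    {"grip": 30,"x": -0.023,"y": -0.028,"z": 0,"rx": 0,"ry": 0,"rz": 0},
    {"grip": 30,"x": -0.011,"y": -0.012,"z": 0,"rx": 0,"ry": 0,"rz": 0}
  ]
}}

```text
t: 6.07
position: [0.4554, -0.1205, 0.2335]
eef_rot: [0.466, 0.885, -0.0, -0.001]
ft_force: [0.3, -0.3, -2.1]
width: 0.429
grip_force: 30.0
```

Emit:
{"name": "jog_arm", "arguments": {
  "motion": [
    {"grip": 30,"x": 0,"y": 0,"z": 0,"rx": 0,"ry": 0,"rz": 0},
    {"grip": 30,"x": 0,"y": 0,"z": 0,"rx": 0,"ry": 0,"rz": 0},
    {"grip": 30,"x": 0,"y": 0,"z": 0,"rx": 0,"ry": 0,"rz": 0}
  ]
}}

```text
t: 6.32
position: [0.4569, -0.1166, 0.2341]
eef_rot: [0.464, 0.886, 0.0, -0.001]
ft_force: [0.1, 0.7, -1.3]
width: 0.426
grip_force: 30.0
```

Run:
```python
from h import *
s=r.sense();a=eyes.camera("wrist")[:,:,::-1].copy();cv2.imwrite("pics/w5.png",a)
np.savez("w5.npz",p=s["position"],q=s["eef_rot"]);print(s["position"],Ro.from_quat(s["eef_rot"]).as_matrix().round(3))
cv2.imwrite("pics/tw.png",np.hstack([cv2.resize(a[60:200,180:320],(420,420),interpolation=0),cv2.resize(a[200:320,200:310],(380,420),interpolation=0)]))
```

```text
[ 0.45694046 -0.11657421  0.23408127] [[-0.569  0.823 -0.001]
 [ 0.823  0.569  0.001]
 [ 0.001 -0.    -1.   ]]
```

View pics/tw.png

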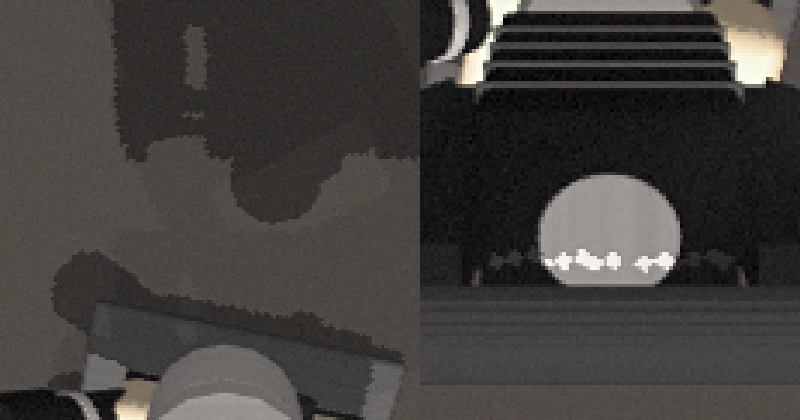

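The tube is not in view because the held sleeve, at (255,187), hides that side; the cap shows at (255,267). Image-up is tool +x, so I'll cross to the other side of the tube.

Emit:
{"name": "jog_arm", "arguments": {
  "motion": [
    {"grip": 30,"x": -0.01,"y": 0,"z": 0,"rx": 0,"ry": 0,"rz": 0},
    {"grip": 30,"x": -0.03,"y": 0,"z": 0,"rx": 0,"ry": 0,"rz": 0},
    {"grip": 30,"x": -0.035,"y": 0,"z": 0,"rx": 0,"ry": 0,"rz": 0},
    {"grip": 30,"x": -0.035,"y": 0,"z": 0,"rx": 0,"ry": 0,"rz": 0},
    {"grip": 30,"x": -0.03,"y": 0,"z": 0,"rx": 0,"ry": 0,"rz": 0},
    {"grip": 30,"x": -0.01,"y": 0,"z": 0,"rx": 0,"ry": 0,"rz": 0},
    {"grip": 30,"x": 0,"y": 0,"z": 0,"rx": 0,"ry": 0,"rz": 0},
    {"grip": 30,"x": 0,"y": 0,"z": 0,"rx": 0,"ry": 0,"rz": 0},
    {"grip": 30,"x": 0,"y": 0,"z": 0,"rx": 0,"ry": 0,"rz": 0}
  ]
}}

```text
t: 7.12
position: [0.5423, -0.2398, 0.2346]
eef_rot: [0.464, 0.886, 0.0, -0.0]
ft_force: [0.5, 0.4, -2.2]
width: 0.433
grip_force: 30.0
```

Run:
```python
from h import *
s=r.sense();a=eyes.camera("wrist")[:,:,::-1].copy();cv2.imwrite("pics/w6.png",a)
np.savez("w6.npz",p=s["position"],q=s["eef_rot"]);print(s["position"],s["eef_rot"]);c=cam("wrist",s)
print(proj(c,(.503,-.183,.132)),proj(c,(.503,-.183,.105)))
cv2.imwrite("pics/tw6.png",cv2.resize(a[40:190,155:355],(800,600),interpolation=0))
```

```text
[ 0.54226381 -0.23981624  0.23463402] [ 4.64088619e-01  8.85788705e-01  1.08816220e-04 -3.34914358e-04]
[256.55150438 110.85147783] [256.33282546 109.82316902]
```

View pics/tw6.png

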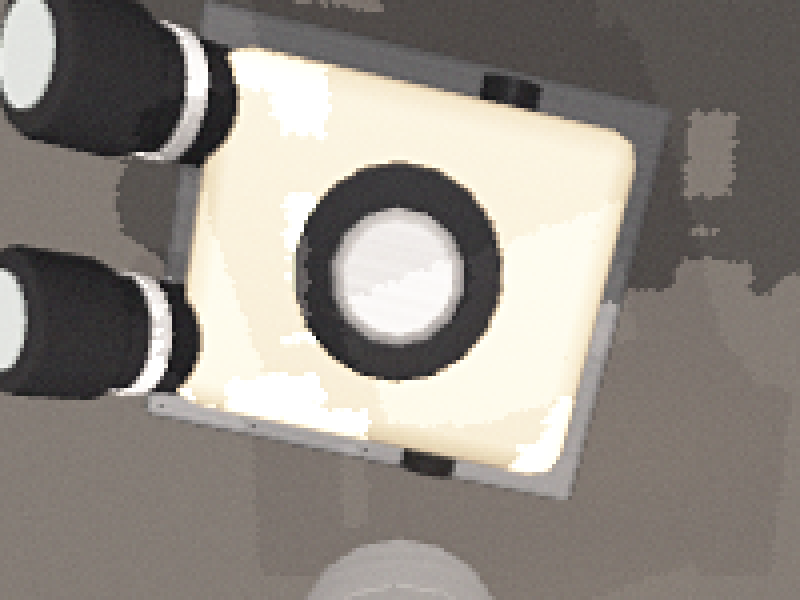

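The crop shows the tube tip at (254.5,108.8) centred in the collar, with the held sleeve's mouth edge at (255,175). Both lie in the same image column, so tool y is already aligned. I'll get the tool x distance from an ellipse fit and use the mouth edge as the reference.

Run:
```python
from h import *
d=np.load("w6.npz");s={"position":d["p"],"eef_rot":d["q"]};c=cam("wrist",s);T=Ro.from_quat(d["q"]).as_matrix()
a=cv2.imread("pics/w6.png");g=cv2.cvtColor(a,cv2.COLOR_BGR2GRAY)
f=lambda uv,z:(T.T@(ray(c,uv,z)-d["p"])).round(4)
m=(g>120).astype(np.uint8);n,l,st,ce=cv2.connectedComponentsWithStats(m)
i=l[109,254];e=cv2.fitEllipse(max(cv2.findContours((l==i).astype(np.uint8),0,1)[0],key=len));print("tip",e,f(e[0],.132))
k=((g<75)).astype(np.uint8);n,l,st,ce=cv2.connectedComponentsWithStats(k);i=l[109,235]
e=cv2.fitEllipse(max(cv2.findContours((l==i).astype(np.uint8),0,1)[0],key=len));print("collar",e,st[i],f(e[0],.105))
print(g[165:185,255]);zm=d["p"][2]-.067
h=g[170:182,225:290];print(h[10].tolist());print(h[6].tolist())
for v in(174,175,176):print(f((255,v),zm),"expect x .021")
```

```text
tip ((254.05328369140625, 108.6333236694336), (32.0819091796875, 33.173370361328125), 1.557567834854126) [ 0.0709 -0.0021  0.1027]
collar ((254.40438842773438, 107.6006851196289), (48.65003967285156, 53.15901184082031), 179.05116271972656) [ 230   81   50   54 1170] [ 0.0711 -0.0018  0.1297]
[116 118 117 118 116 118 118 120 119 130 171 172 170 168 170 171 168 172
 168 170]
[120, 118, 118, 120, 117, 119, 120, 121, 123, 119, 117, 116, 117, 122, 148, 166, 164, 162, 163, 164, 164, 166, 166, 168, 169, 170, 171, 172, 173, 173, 171, 172, 171, 172, 170, 168, 174, 170, 170, 166, 165, 165, 164, 170, 167, 150, 128, 116, 121, 121, 120, 121, 119, 117, 119, 121, 120, 120, 118, 119, 119, 120, 120, 121, 119]
[121, 116, 119, 121, 120, 116, 118, 118, 118, 119, 118, 119, 116, 117, 118, 118, 118, 117, 115, 122, 139, 149, 167, 168, 168, 165, 167, 168, 168, 170, 172, 169, 169, 167, 166, 172, 168, 156, 149, 136, 118, 118, 117, 122, 122, 123, 123, 121, 120, 120, 120, 120, 120, 118, 120, 118, 121, 119, 120, 122, 119, 123, 118, 122, 122]
[ 0.021  -0.0013  0.067 ] expect x .021
[ 0.0201 -0.0013  0.067 ] expect x .021
[ 0.0193 -0.0013  0.067 ] expect x .021
```

Shift needed is x +0.071, y -0.0005. I'll move over the tube and descend to just above its tip.

Emit:
{"name": "jog_arm", "arguments": {
  "motion": [
    {"grip": 30,"x": 0.0102,"y": -0.0005,"z": 0,"rx": 0,"ry": 0,"rz": 0},
    {"grip": 30,"x": 0.025,"y": 0,"z": 0,"rx": 0,"ry": 0,"rz": 0},
    {"grip": 30,"x": 0.026,"y": 0,"z": 0,"rx": 0,"ry": 0,"rz": 0},
    {"grip": 30,"x": 0.01,"y": 0,"z": 0,"rx": 0,"ry": 0,"rz": 0},
    {"grip": 30,"x": 0,"y": 0,"z": 0.01,"rx": 0,"ry": 0,"rz": 0},
    {"grip": 30,"x": 0,"y": 0,"z": 0.012,"rx": 0,"ry": 0,"rz": 0},
    {"grip": 30,"x": 0,"y": 0,"z": 0.008,"rx": 0,"ry": 0,"rz": 0},
    {"grip": 30,"x": 0,"y": 0,"z": 0,"rx": 0,"ry": 0,"rz": 0},
    {"grip": 30,"x": 0,"y": 0,"z": 0,"rx": 0,"ry": 0,"rz": 0},
    {"grip": 30,"x": 0,"y": 0,"z": 0,"rx": 0,"ry": 0,"rz": 0}
  ]
}}

```text
t: 8.0
position: [0.5018, -0.1827, 0.2053]
eef_rot: [0.465, 0.886, -0.0, 0.0]
ft_force: [-0.0, 0.1, -2.6]
width: 0.429
grip_force: 30.0
```

Emit:
{"name": "jog_arm", "arguments": {
  "motion": [
    {"grip": 30,"x": 0,"y": 0,"z": 0.002,"rx": 0,"ry": 0,"rz": 0},
    {"grip": 30,"x": 0,"y": 0,"z": 0.001,"rx": 0,"ry": 0,"rz": 0},
    {"grip": 30,"x": 0,"y": 0,"z": 0.001,"rx": 0,"ry": 0,"rz": 0},
    {"grip": 30,"x": 0,"y": 0,"z": 0.001,"rx": 0,"ry": 0,"rz": 0},
    {"grip": 30,"x": 0,"y": 0,"z": 0.001,"rx": 0,"ry": 0,"rz": 0},
    {"grip": 30,"x": 0,"y": 0,"z": 0,"rx": 0,"ry": 0,"rz": 0}
  ]
}}

```text
t: 8.5
position: [0.5014, -0.1825, 0.1985]
eef_rot: [0.465, 0.886, 0.0, -0.0]
ft_force: [-0.6, 0.4, -2.4]
width: 0.427
grip_force: 30.0
```

Emit:
{"name": "jog_arm", "arguments": {
  "motion": [
    {"grip": 30,"x": 0,"y": 0,"z": 0.001,"rx": 0,"ry": 0,"rz": 0},
    {"grip": 30,"x": 0,"y": 0,"z": 0.001,"rx": 0,"ry": 0,"rz": 0},
    {"grip": 30,"x": 0,"y": 0,"z": 0.001,"rx": 0,"ry": 0,"rz": 0},
    {"grip": 30,"x": 0,"y": 0,"z": 0.001,"rx": 0,"ry": 0,"rz": 0},
    {"grip": 30,"x": 0,"y": 0,"z": 0,"rx": 0,"ry": 0,"rz": 0}
  ]
}}

```text
t: 8.92
position: [0.5014, -0.1825, 0.1945]
eef_rot: [0.465, 0.886, 0.0, -0.0]
ft_force: [1.1, 0.7, -1.9]
width: 0.428
grip_force: 30.0
```

Emit:
{"name": "jog_arm", "arguments": {
  "motion": [
    {"grip": 30,"x": 0,"y": 0,"z": 0.0015,"rx": 0,"ry": 0,"rz": 0},
    {"grip": 30,"x": 0,"y": 0,"z": 0.0015,"rx": 0,"ry": 0,"rz": 0},
    {"grip": 30,"x": 0,"y": 0,"z": 0.0015,"rx": 0,"ry": 0,"rz": 0},
    {"grip": 30,"x": 0,"y": 0,"z": 0.0015,"rx": 0,"ry": 0,"rz": 0},
    {"grip": 30,"x": 0,"y": 0,"z": 0,"rx": 0,"ry": 0,"rz": 0}
  ]
}}

```text
t: 9.33
position: [0.5014, -0.1825, 0.1884]
eef_rot: [0.465, 0.886, 0.0, -0.0]
ft_force: [0.3, -0.2, -1.6]
width: 0.428
grip_force: 30.0
```

Emit:
{"name": "jog_arm", "arguments": {
  "motion": [
    {"grip": 30,"x": 0,"y": 0,"z": 0.0015,"rx": 0,"ry": 0,"rz": 0},
    {"grip": 30,"x": 0,"y": 0,"z": 0.0015,"rx": 0,"ry": 0,"rz": 0},
    {"grip": 30,"x": 0,"y": 0,"z": 0.0015,"rx": 0,"ry": 0,"rz": 0},
    {"grip": 30,"x": 0,"y": 0,"z": 0.0015,"rx": 0,"ry": 0,"rz": 0},
    {"grip": 30,"x": 0,"y": 0,"z": 0,"rx": 0,"ry": 0,"rz": 0}
  ]
}}

```text
t: 9.75
position: [0.5014, -0.1825, 0.1824]
eef_rot: [0.465, 0.886, 0.0, -0.0]
ft_force: [0.2, -0.3, -1.9]
width: 0.427
grip_force: 30.0
```

Sliding freely, about 10 mm to go.

Emit:
{"name": "jog_arm", "arguments": {
  "motion": [
    {"grip": 30,"x": 0,"y": 0,"z": 0.0015,"rx": 0,"ry": 0,"rz": 0},
    {"grip": 30,"x": 0,"y": 0,"z": 0.0015,"rx": 0,"ry": 0,"rz": 0},
    {"grip": 30,"x": 0,"y": 0,"z": 0.0015,"rx": 0,"ry": 0,"rz": 0},
    {"grip": 30,"x": 0,"y": 0,"z": 0.0015,"rx": 0,"ry": 0,"rz": 0},
    {"grip": 30,"x": 0,"y": 0,"z": 0.001,"rx": 0,"ry": 0,"rz": 0},
    {"grip": 30,"x": 0,"y": 0,"z": 0,"rx": 0,"ry": 0,"rz": 0}
  ]
}}

```text
t: 10.25
position: [0.5014, -0.1825, 0.1755]
eef_rot: [0.465, 0.886, 0.0, -0.0]
ft_force: [-0.4, 0.6, -2.6]
width: 0.429
grip_force: 30.0
```

Emit:
{"name": "jog_arm", "arguments": {
  "motion": [
    {"grip": 30,"x": 0,"y": 0,"z": 0.0005,"rx": 0,"ry": 0,"rz": 0},
    {"grip": 30,"x": 0,"y": 0,"z": 0.0005,"rx": 0,"ry": 0,"rz": 0},
    {"grip": 30,"x": 0,"y": 0,"z": 0.0005,"rx": 0,"ry": 0,"rz": 0},
    {"grip": 30,"x": 0,"y": 0,"z": 0.0005,"rx": 0,"ry": 0,"rz": 0},
    {"grip": 30,"x": 0,"y": 0,"z": 0,"rx": 0,"ry": 0,"rz": 0}
  ]
}}

```text
t: 10.67
position: [0.5015, -0.1826, 0.1737]
eef_rot: [0.465, 0.886, -0.0, -0.0]
ft_force: [-0.2, -0.3, -1.7]
width: 0.429
grip_force: 30.0
```

Emit:
{"name": "jog_arm", "arguments": {
  "motion": [
    {"grip": 30,"x": 0,"y": 0,"z": 0.0005,"rx": 0,"ry": 0,"rz": 0},
    {"grip": 30,"x": 0,"y": 0,"z": 0.0005,"rx": 0,"ry": 0,"rz": 0},
    {"grip": 30,"x": 0,"y": 0,"z": 0.0005,"rx": 0,"ry": 0,"rz": 0},
    {"grip": 30,"x": 0,"y": 0,"z": 0,"rx": 0,"ry": 0,"rz": 0}
  ]
}}

```text
t: 11.0
position: [0.5015, -0.1826, 0.1721]
eef_rot: [0.465, 0.886, 0.0, -0.0]
ft_force: [0.2, -0.5, -3.1]
width: 0.427
grip_force: 30.0
```

Emit:
{"name": "jog_arm", "arguments": {
  "motion": [
    {"grip": 30,"x": 0,"y": 0,"z": 0.0005,"rx": 0,"ry": 0,"rz": 0},
    {"grip": 30,"x": 0,"y": 0,"z": 0,"rx": 0,"ry": 0,"rz": 0}
  ]
}}

```text
t: 11.17
position: [0.5016, -0.1826, 0.1719]
eef_rot: [0.465, 0.886, -0.0, 0.0]
ft_force: [0.4, -0.2, -1.0]
width: 0.431
grip_force: 30.0
```

Emit:
{"name": "jog_arm", "arguments": {
  "motion": [
    {"grip": 30,"x": 0,"y": 0,"z": 0.0005,"rx": 0,"ry": 0,"rz": 0},
    {"grip": 30,"x": 0,"y": 0,"z": 0,"rx": 0,"ry": 0,"rz": 0}
  ]
}}

```text
t: 11.33
position: [0.5016, -0.1827, 0.1719]
eef_rot: [0.465, 0.886, -0.0, 0.001]
ft_force: [-0.6, -0.3, 4.9]
width: 0.427
grip_force: 30.0
```

Emit:
{"name": "jog_arm", "arguments": {
  "motion": [
    {"grip": 30,"x": 0,"y": 0,"z": 0.0005,"rx": 0,"ry": 0,"rz": 0},
    {"grip": 30,"x": 0,"y": 0,"z": 0,"rx": 0,"ry": 0,"rz": 0}
  ]
}}

```text
t: 11.5
position: [0.5017, -0.1827, 0.1719]
eef_rot: [0.465, 0.886, -0.0, 0.001]
ft_force: [-2.9, 1.5, 8.3]
width: 0.427
grip_force: 30.0
```

The camera has seated at the expected height (TCP 0.172), with 8 N of push. I'll release and retreat straight up.

Emit:
{"name": "jog_arm", "arguments": {
  "motion": [
    {"grip": 50,"x": 0,"y": 0,"z": -0.0005,"rx": 0,"ry": 0,"rz": 0},
    {"grip": 60,"x": 0,"y": 0,"z": 0,"rx": 0,"ry": 0,"rz": 0},
    {"grip": 80,"x": 0,"y": 0,"z": 0,"rx": 0,"ry": 0,"rz": 0},
    {"grip": 80,"x": 0,"y": 0,"z": 0,"rx": 0,"ry": 0,"rz": 0},
    {"grip": 80,"x": 0,"y": 0,"z": 0,"rx": 0,"ry": 0,"rz": 0},
    {"grip": 80,"x": 0,"y": 0,"z": 0,"rx": 0,"ry": 0,"rz": 0}
  ]
}}

```text
t: 12.0
position: [0.5015, -0.1826, 0.1711]
eef_rot: [0.465, 0.886, 0.0, -0.0]
ft_force: [-0.2, 0.4, -0.2]
width: 0.798
grip_force: 0.0
```

Emit:
{"name": "jog_arm", "arguments": {
  "motion": [
    {"grip": 80,"x": 0,"y": 0,"z": -0.01,"rx": 0,"ry": 0,"rz": 0},
    {"grip": 80,"x": 0,"y": 0,"z": -0.02,"rx": 0,"ry": 0,"rz": 0},
    {"grip": 80,"x": 0,"y": 0,"z": -0.03,"rx": 0,"ry": 0,"rz": 0},
    {"grip": 80,"x": 0,"y": 0,"z": -0.03,"rx": 0,"ry": 0,"rz": 0},
    {"grip": 80,"x": -0.03,"y": 0,"z": -0.02,"rx": 0,"ry": 0,"rz": 0},
    {"grip": 80,"x": -0.035,"y": 0,"z": 0,"rx": 0,"ry": 0,"rz": 0},
    {"grip": 80,"x": -0.035,"y": 0,"z": 0,"rx": 0,"ry": 0,"rz": 0},
    {"grip": 80,"x": 0,"y": 0,"z": 0,"rx": 0,"ry": 0,"rz": 0},
    {"grip": 80,"x": 0,"y": 0,"z": 0,"rx": 0,"ry": 0,"rz": 0}
  ]
}}

```text
t: 12.75
position: [0.5586, -0.2659, 0.2799]
eef_rot: [0.465, 0.885, 0.0, -0.001]
ft_force: [-0.1, 0.6, 0.1]
width: 0.8
grip_force: 0.0
```

Run:
```python
from h import *
a=eyes.camera("wrist")[:,:,::-1];b=eyes.camera("scene")[:,:,::-1]
cv2.imwrite("pics/end.png",np.hstack([cv2.resize(a,(400,300)),cv2.resize(b[140:275,80:260],(400,300),interpolation=2)]))
```

```text
(no output)
```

View pics/end.png

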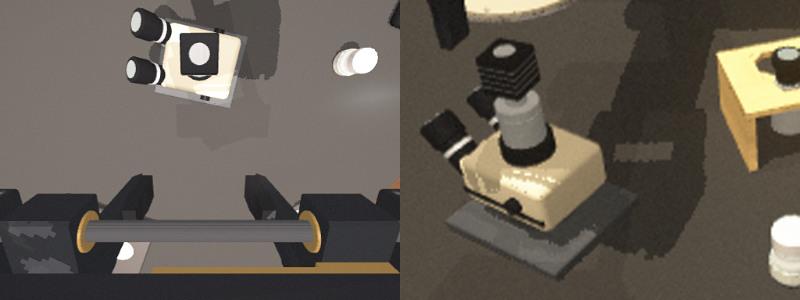

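The camera stands upright on the collar at crop (520,100), the gripper is clear, and the jar and eyepiece have not moved. Handing in.

```bash
python3 -c "
from station import r
print(r.close_job())"
```

```text
the job is handed in; nothing more can be done
None
```

The camera is fully seated on the microscope's collar and released, with the eyepiece, jar and mouse left alone; the job was handed in at about 13 s, and no verdict was returned.

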